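Fill the breakfast condiment tray

ROBOT

A 6-joint arm with a two-finger parallel gripper is mounted at the origin on a cart in front of the work surface, level with it; the furniture and walls round the work are solid. World frame = base frame: x ahead of the robot, y to its left, z up, the work surface at z = 0. Lengths are in m, angles in rad, forces in N, time in s.
With the tool pointing down it reaches from about 0.275 to 0.75 m from the base axis. Payload 10.2 kg.
Tool frame: the origin (TCP) lies midway between the tips of the shut fingers; the grasp point (between the pads) lies 19 mm behind it (env.hold_point_z is the distance from the TCP to the grasp point, in m); z points along the fingers, y is the line along which they close (so a half turn about z gives the same grasp; the last joint's range is limited). The gripper opens to 85 mm and grips with 20 to 120 N. Pads are 22 mm wide; open, the fingers measure 114 mm over their backs; the gripper's body (76 mm by 85 mm) begins 54 mm behind the grasp point. The pads swing forward as they close: fully open they stand 13 mm farther back than shut.
Start: joints at [0.955, 0.313, 1.498, -0, 1.331, -0.223], TCP at [0.201, 0.485, 0.231] pointing down, gripper open.
Joint ranges: [-2.94, 2.94], [-0.97, 2.17], [0.19, 2.56], [-1.23, 4.37], [0.02, 3.11], [-2.88, 2.88]. Speed limits (rad/s): [2.39, 2.39, 3.01, 3.14, 3.14, 3.14].

INTERFACE

Orientations are given as a unit quaternion [x, y, z, w].
In Python, from bench import env, kinematics, monitor, eyes, job gives the robot as it stands. The module is installed in compiled form; this text tells all that it offers. Calls block until the motion is done:
- env.reach(position, orientation): joint-space move of the TCP to a pose.
- env.movel(position, velocity=0.15, frame=None, guard=None): straight line of the TCP; frame=None keeps the orientation; velocity is the mean speed in m/s. With guard (N) it stops when the force on the tool has changed by that much, and returns True; else False.
- env.set_joints(angles): joint-space move.
- env.release() and env.close_gripper(effort=None): open the fingers fully, or close them until they stop; effort is the grip in N (None keeps the last).
- env.hold(seconds).
- kinematics.ik(position, orientation): joint angles nearest the present ones, or None.
- monitor.sense(): the state.
- eyes.grab_frame(name): name is "side" or "top"; returns a dict with "frame" (420x560x3 uint8, red, green, blue), "mtx" (3x3 intrinsics, pixels), "view" (4x4, takes a point from world to camera coordinates). Camera axes: x right, y down, z forward; pixel columns grow to the right and rows downward; lengths in m; the calibration is good to about 2 mm. A picture is of the moment at which its call begins. There is no depth.
A pose or a line that the arm cannot do raises env.MotionError and nothing moves.
- job.hand_in(): hands the job in; it is judged then, once.
The state is a dict: "clock": time; "joints": joint angles; "qvel": joint speeds; "joint_efforts": joint torques, N m; "position": TCP position; "ee_rot": TCP orientation; "contact_force": force on the tool from outside, world axes, zero at the start; "ft_torque": the same for the moment, N m; "finger_gap": opening from 0.0 (shut) to 1.0 (fully open); "gripper_force": force on a finger pad.
Only numpy, scipy, OpenCV 4.12 (cv2) and the standard library are available. Lean on these libraries where they do the work, as an engineer would, in place of code of your own. Each camera call takes 0.05 s, during which the arm holds its last target. There are 200 camera calls.

TASK

Set up the condiment tray for breakfast: stand the two spice jars in the two small round cups (either in either), the honey jar in the large round cup and the squeeze bottle in the rectangular cup, each upright on the floor of its cup. Use the ones on the front part of the worktop, near you, not the stock along the back wall, and leave the salt shaker and the yoghurt pot where they stand.

Things in the scene. Friction and masses are not known exactly. Their poses are not given: they have to be found in the camera images.
- spice_jar_1: Spice jar: slim round jar with a straight screw cap, 44 mm across, 105 mm tall; the cap is the top 20 mm. Loose, upright, 0.11 kg. Origin at the centre of its underside, z up. Has a dark cap; interchangeable with spice_jar_2.
- spice_jar_2: The other spice jar: same shape, 45 mm across, 106 mm tall, red cap. Loose, upright, 0.11 kg. Origin at the centre of its underside, z up.
- honey_jar: Honey jar: squat round glass jar, amber in its lower part, with a pale lid, 64 mm across with straight sides, 97 mm tall. Loose, upright, 0.36 kg. Origin at the centre of its underside, z up.
- squeeze_bottle: Sauce squeeze bottle, the tallest loose thing: 161 mm tall, oval body 49 mm along its x and 63 mm along its y, with a round cap 48 mm across over the top 29 mm (convenient to grip from above). Loose, upright, 0.2 kg; rocks for about a second when let go. Origin at the centre of its underside, under the cap's axis, z up.
- shaker: Salt shaker, a look-alike of the spice jars that stays where it is: clear glass, white inside, pale grey cap, no label, shorter than they are: 47 mm across, 83 mm tall. Loose. Origin at the centre of its underside.
- yoghurt_pot: Yoghurt pot, a look-alike of the honey jar that stays where it is: tapered cup with a foil top, 72 mm across, 72 mm tall. Loose. Origin at the centre of its underside.
- jar_cup_1: Fixed open metal cup, small and round, 64 mm bore, for one spice jar (either); 36 mm tall, walls and floor 4 mm. The four cups stand in a square, 100 mm apart, in any order, on the 6 mm floor of a fixed wooden tray (215 mm square, rim 22 mm). Origin: centre of its underside, 6 mm above the worktop; z up.
- jar_cup_2: Fixed open metal cup, small and round, 64 mm bore, for the other spice jar; same as jar_cup_1; 36 mm tall, walls and floor 4 mm. The four cups stand in a square, 100 mm apart, in any order, on the 6 mm floor of a fixed wooden tray (215 mm square, rim 22 mm). Origin: centre of its underside, 6 mm above the worktop; z up.
- wide_cup: Fixed open metal cup, large and round, 84 mm bore, for the honey jar; 36 mm tall, walls and floor 4 mm. The four cups stand in a square, 100 mm apart, in any order, on the 6 mm floor of a fixed wooden tray (215 mm square, rim 22 mm). Origin: centre of its underside, 6 mm above the worktop; z up.
- oblong_cup: Fixed open metal cup, rectangular, inside 69 mm along its x and 83 mm along its y, for the squeeze bottle, laid long side to long side, either way round; 36 mm tall, walls and floor 4 mm. The four cups stand in a square, 100 mm apart, in any order, on the 6 mm floor of a fixed wooden tray (215 mm square, rim 22 mm). Origin: centre of its underside, 6 mm above the worktop; z up.
Mind the look-alikes: they are no part of the job. What is shaped like the spice_jar_2 but yellow is not meant.

How it is judged:
At the end, for the whole second after the job is handed in: Jars in the small round cups, honey in the large round cup, bottle in the rectangular one: each within 16 mm of its cup's centre, underside under 10 mm above the cup's, within 0.12 rad of upright, at rest. Shaker and yoghurt upright, within 30 mm of their starts ((((horizontal distance between spice_jar_1 and jar_cup_1 below 0.016 m and z of spice_jar_1 in the frame of jar_cup_1 below 0.01 m and angle between spice_jar_1's own z axis and vertical below 0.12 rad) and (horizontal distance between spice_jar_2 and jar_cup_2 below 0.016 m and z of spice_jar_2 in the frame of jar_cup_2 below 0.01 m and angle between spice_jar_2's own z axis and vertical below 0.12 rad)) or ((horizontal distance between spice_jar_1 and jar_cup_2 below 0.016 m and z of spice_jar_1 in the frame of jar_cup_2 below 0.01 m and angle between spice_jar_1's own z axis and vertical below 0.12 rad) and (horizontal distance between spice_jar_2 and jar_cup_1 below 0.016 m and z of spice_jar_2 in the frame of jar_cup_1 below 0.01 m and angle between spice_jar_2's own z axis and vertical below 0.12 rad))) and horizontal distance between honey_jar and wide_cup below 0.016 m and z of honey_jar in the frame of wide_cup below 0.01 m and angle between each of honey_jar, squeeze_bottle, shaker, yoghurt_pot's own z axis and vertical below 0.12 rad and horizontal distance between squeeze_bottle and oblong_cup below 0.016 m and z of squeeze_bottle in the frame of oblong_cup below 0.01 m and linear speed of each of spice_jar_1, spice_jar_2, honey_jar, squeeze_bottle below 0.03 m/s and angular speed of each of spice_jar_1, spice_jar_2, honey_jar, squeeze_bottle below 0.5 rad/s and distance of each of shaker, yoghurt_pot from where it was at the start of the episode below 0.03 m); the robot touches nothing.
It fails at once if the shaker is knocked over or moved more than 30 mm (distance of shaker from where it was at the start of the episode above 0.03 m or angle between shaker's own z axis and vertical above 0.5 rad).
It fails at once if the yoghurt pot is knocked over or moved more than 30 mm (distance of yoghurt_pot from where it was at the start of the episode above 0.03 m or angle between yoghurt_pot's own z axis and vertical above 0.5 rad).
It also fails if it takes over 109 s, if anything falls off the work surface, if the arm or the gripper's body presses on something with over 40 N, if the wrist force passes 120 N, or if a joint passes its speed limit or range.

## Working session

There is one attempt and no reset: what is moved stays moved. The work goes in short steps, each a Python script; the robot and the scene stay as the last script left them, time stands still between calls to the robot, and variables do not carry over. Pictures are saved under pics/ and viewed, at most 14 in all, crops included, and the job is handed in when it is done.

```bash
mkdir -p pics; python3 - <<'E'
from bench import env,monitor,eyes
import cv2,numpy as np
for n in("top","side"):
    f=eyes.grab_frame(n); cv2.imwrite(f"pics/{n}0.png",cv2.cvtColor(f["frame"],cv2.COLOR_RGB2BGR))
    print(n,f["mtx"].round(1).tolist(),f["view"].round(3).tolist())
s=monitor.sense();print(s["clock"],s["position"],s["ee_rot"],s["finger_gap"],env.hold_point_z)
E
```

```text
top [[479.7, 0.0, 279.5], [0.0, 479.7, 211.1], [0.0, 0.0, 1.0]] [[0.056, -0.998, 0.006, -0.109], [-0.977, -0.056, -0.206, 0.535], [0.206, 0.005, -0.979, 1.247], [0.0, 0.0, 0.0, 1.0]]
side [[403.7, 0.0, 279.2], [0.0, 403.7, 215.2], [0.0, 0.0, 1.0]] [[0.997, -0.074, 0.02, -0.554], [-0.033, -0.652, -0.758, 0.006], [0.069, 0.755, -0.652, 1.246], [0.0, 0.0, 0.0, 1.0]]
0.1 [0.20082934 0.48481408 0.23076974] [ 1.95154825e-01  9.80772258e-01 -5.53782006e-04 -2.56784866e-04] 1.0000885123207548 0.0187
```

View pics/top0.png

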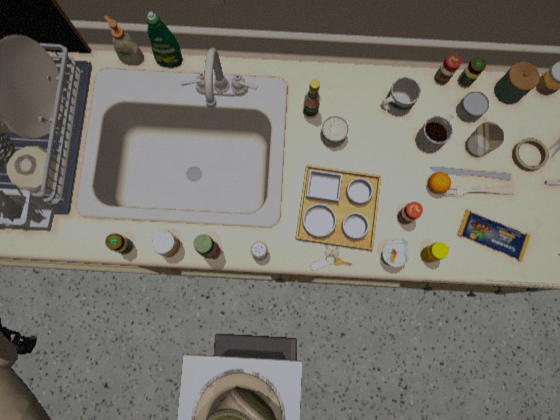

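View pics/side0.png

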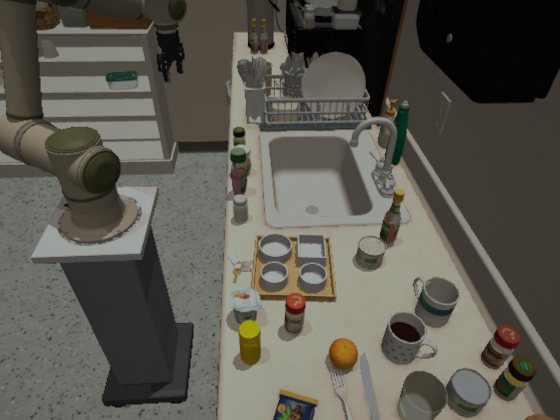

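The top view shows the tray at about (340,207), the red-cap jar at (412,212), the yellow jar at (435,252), the yoghurt pot at (395,253) and the shaker at (259,250). Three tops at (206,245), (165,243) and (118,243) still need identifying, so I'll zoom in on them.

```bash
python3 - <<'E'
import cv2,numpy as np
t=cv2.imread("pics/top0.png");s=cv2.imread("pics/side0.png")
def c(i,x,y,w,h,k): return cv2.resize(i[y:y+h,x:x+w],None,fx=k,fy=k,interpolation=cv2.INTER_CUBIC)
a=c(s,215,115,200,150,4); cv2.imwrite("pics/c1.png",a)
b=np.vstack([c(t,95,220,200,50,4),c(t,290,160,200,100,4)]); cv2.imwrite("pics/c2.png",cv2.resize(b,(800,600)))
E
```

```text
(no output)
```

View pics/c1.png

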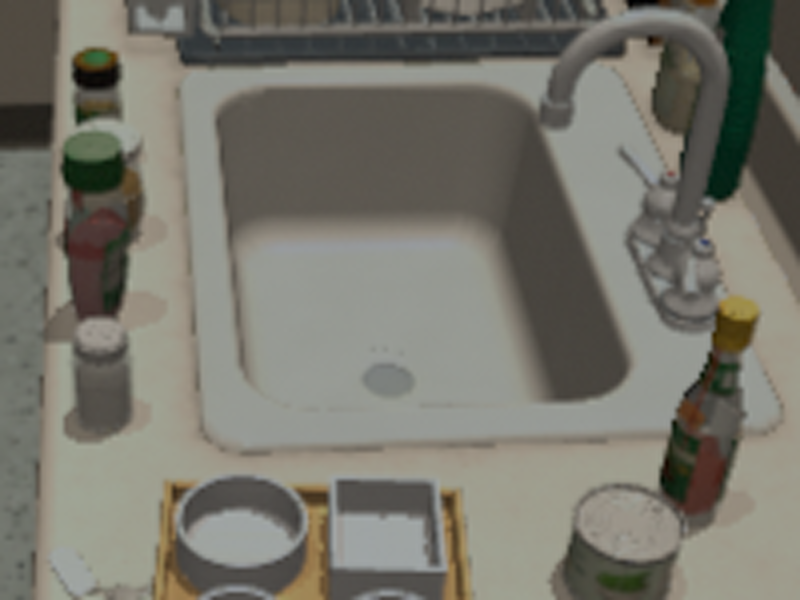

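View pics/c2.png

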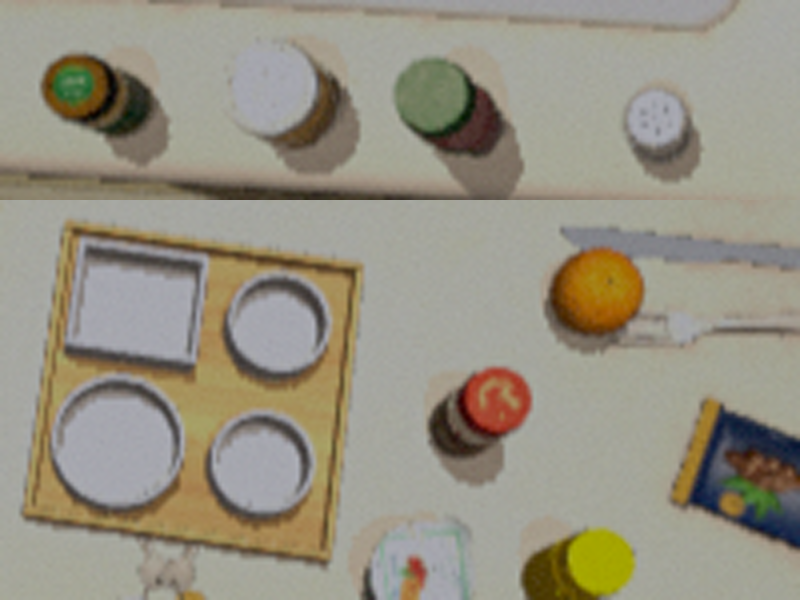

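Identified: red jar (412,212), dark-cap jar with a gold/green top (118,243), honey jar with white lid (165,243) and squeeze bottle with green cap (206,245). In the tray the oblong cup is at top-left, the wide cup bottom-left, and the two small cups on the right. Next I'll measure them by triangulating from both views.

```bash
cat > h.py <<'E'
from bench import env,kinematics,monitor,eyes
import cv2,numpy as np
from scipy.spatial.transform import Rotation as R
def mask(img,lo,hi,box):
    m=cv2.inRange(cv2.cvtColor(img,cv2.COLOR_RGB2HSV),np.array(lo),np.array(hi))
    k=np.zeros_like(m);x0,y0,x1,y1=box;k[y0:y1,x0:x1]=m[y0:y1,x0:x1];return k
def blob(m):
    c=max(cv2.findContours(m,cv2.RETR_EXTERNAL,cv2.CHAIN_APPROX_NONE)[0],key=cv2.contourArea)
    return cv2.convexHull(c)
def mid(c):  # centre of the bounding box, px
    x,y,w,h=cv2.boundingRect(c);return np.array([x+(w-1)/2,y+(h-1)/2]),(w,h)
def ray(f,p):
    Rm,t=f["view"][:3,:3],f["view"][:3,3]
    d=Rm.T@np.linalg.inv(f["mtx"])@[p[0],p[1],1];return -Rm.T@t,d/np.linalg.norm(d)
def plane(f,p,z): o,d=ray(f,p);return o+d*(z-o[2])/d[2]
def tri(f,p,g,q):
    o,d=ray(f,p);a,e=ray(g,q)
    s,t=np.linalg.lstsq(np.c_[d,-e],a-o,rcond=None)[0]
    A,B=o+s*d,a+t*e;return (A+B)/2,np.linalg.norm(A-B)
def down(yaw): # closing line at angle yaw from world x
    c=np.array([np.cos(yaw),np.sin(yaw),0]);z=np.array([0,0,-1.])
    return R.from_matrix(np.c_[np.cross(c,z),c,z]).as_quat()
E
python3 - <<'E'
from h import *
T=eyes.grab_frame("top");S=eyes.grab_frame("side")
ht=cv2.cvtColor(T["frame"],cv2.COLOR_RGB2HSV);hs=cv2.cvtColor(S["frame"],cv2.COLOR_RGB2HSV)
for n,h,p in[("green",ht,(206,243)),("gold",ht,(118,249)),("red",ht,(414,209)),("lid",ht,(163,241)),("wood",ht,(343,210)),("cup",ht,(321,217)),("counter",ht,(230,240)),
 ("green",hs,(238,156)),("red",hs,(296,300)),("wood",hs,(294,262)),("cup",hs,(275,277)),("lid",hs,(247,150)),("capdark",hs,(239,134)),("counter",hs,(240,240))]: print(n,h[p[1],p[0]])
def rep(n,a,b):
    (p,w),(q,v)=mid(a),mid(b);X,e=tri(T,p,S,q);print(n,p,w,q,v,X.round(4),"gap",round(e,4))
rep("red",blob(mask(T["frame"],(0,110,60),(9,255,255),(395,195,430,225))),blob(mask(S["frame"],(0,110,60),(9,255,255),(280,285,312,312))))
rep("green",blob(mask(T["frame"],(40,50,20),(85,255,255),(190,230,216,258))),blob(mask(S["frame"],(40,50,20),(85,255,255),(225,145,252,166))))
for f,box in((T,(290,155,390,255)),(S,(240,225,345,305))):
    w=mask(f["frame"],(8,70,30),(30,255,255),box); h=blob(w)
    full=cv2.fillConvexPoly(np.zeros_like(w),h,255); m=cv2.morphologyEx(full&~w,cv2.MORPH_OPEN,np.ones((5,5),np.uint8))
    n,_,st,_=cv2.connectedComponentsWithStats(m)
    print([tuple(int(v) for v in s) for s in st[1:] if s[4]>60], cv2.boundingRect(h))
    r=cv2.minAreaRect(h);print(r);f["tray"]=[plane(f,p,.022).round(3).tolist() for p in cv2.boxPoints(r)];print(f["tray"])
E
```

```text
green [ 39  63 129]
gold [17 85 27]
red [  9 166 163]
lid [120  15 175]
wood [ 21 117 166]
cup [113  13 174]
counter [ 30  15 169]
green [ 60 127  36]
red [  9 157 146]
wood [ 19 121 148]
cup [ 95   9 165]
lid [ 39  16 161]
capdark [30 73 14]
counter [ 38  25 163]
red [413. 210.] (19, 17) [295.5 302. ] (20, 19) [ 0.5562 -0.4291  0.098 ] gap 0.0035
green [203. 244.] (19, 19) [238. 155.] (15, 15) [0.4291 0.107  0.145 ] gap 0.004
[(306, 169, 36, 33, 990), (346, 178, 27, 26, 573), (303, 203, 33, 35, 920), (342, 212, 27, 27, 587)] (296, 165, 85, 86)
((338.8399963378906, 207.6199951171875), (77.92317199707031, 75.6604232788086), 8.130102157592773)
[[0.47, -0.125, 0.022], [0.686, -0.145, 0.022], [0.667, -0.365, 0.022], [0.451, -0.338, 0.022]]
[(259, 235, 33, 56, 1503), (297, 236, 30, 57, 1505)] (251, 235, 85, 67)
((293.6788635253906, 268.0963134765625), (84.53694915771484, 64.3038101196289), 1.7357046604156494)
[[0.458, -0.356, 0.022], [0.468, -0.126, 0.022], [0.711, -0.15, 0.022], [0.665, -0.376, 0.022]]
```

```bash
python3 - <<'E'
from h import *
T=eyes.grab_frame("top");S=eyes.grab_frame("side")
def rep(n,a,b):
    (p,w),(q,v)=mid(a),mid(b);X,e=tri(T,p,S,q);print(n,p,w,q,v,X.round(4),"gap",round(e,4))
rep("red",blob(mask(T["frame"],(0,110,50),(12,255,255),(395,195,430,225))),blob(mask(S["frame"],(0,110,50),(12,255,255),(280,285,312,312))))
rep("green",blob(mask(T["frame"],(33,45,15),(85,255,255),(190,230,218,258))),blob(mask(S["frame"],(33,45,10),(85,255,255),(225,145,252,166))))
# cups: top boxes; side boxes by cutting each column of cups at its neck
def holes(f,box):
    w=mask(f["frame"],(8,70,30),(30,255,255),box);h=blob(w)
    full=cv2.fillConvexPoly(np.zeros_like(w),h,255);return cv2.morphologyEx(full&~w,cv2.MORPH_OPEN,np.ones((5,5),np.uint8))
tb=[st for st in cv2.connectedComponentsWithStats(holes(T,(290,155,390,255)))[2][1:] if st[4]>300]
tc=np.array([[s[0]+(s[2]-1)/2,s[1]+(s[3]-1)/2] for s in tb])
m=holes(S,(240,225,345,305));sc=[]
n,l,st,_=cv2.connectedComponentsWithStats(m)
for i in range(1,n):
    if st[i][4]<300: continue
    wd=(l==i).sum(1);r0=st[i][1];k=r0+18+np.argmin(wd[r0+18:r0+40])
    for part in(slice(r0,k),slice(k+1,r0+st[i][3])):
        q=np.zeros_like(m);q[part]=(l==i)[part]*255
        sc.append(mid(blob(q)));
print(sc)
C=np.array([plane(T,p,.024) for p in tc])[:,:2]
for p in tc: # match to the nearest side blob
    X=plane(T,p,.024);
    c=S["view"]@[*X,1];u=(S["mtx"]@c[:3])[:2]/c[2];q,v=min(sc,key=lambda a:np.linalg.norm(a[0]-u))
    Y,e=tri(T,p,S,q);print(p,X.round(4),"side pred",u.round(1),"tri",Y.round(4),round(e,4))
print("dist",np.linalg.norm(C[:,None]-C[None],axis=2).round(4).tolist())
# square fit: order oblong(TL),small(TR),wide(BL),small(BR)
Q=np.array([[.05,.05],[.05,-.05],[-.05,.05],[-.05,-.05]])
U,_,V=np.linalg.svd((C-C.mean(0)).T@Q);Rm=U@V;print("yaw",np.arctan2(Rm[1,0],Rm[0,0]),(Q@Rm.T+C.mean(0)).round(4).tolist())
E
```

```text
red [413. 210.] (19, 17) [295.5 302. ] (20, 19) [ 0.5562 -0.4291  0.098 ] gap 0.0035
green [203.5 244. ] (20, 19) [237.5 155.5] (16, 16) [0.4284 0.1058 0.1442] gap 0.0022
[(array([275. , 248.5]), (33, 28)), (array([273.5, 277. ]), (28, 27)), (array([311.5, 250.5]), (30, 30)), (array([312.5, 279.5]), (28, 26))]
[323.5 185. ] [ 0.629  -0.1976  0.024 ] side pred [311.  249.7] tri [ 0.6302 -0.1979  0.0208] 0.0007
[359.  190.5] [ 0.6188 -0.2979  0.024 ] side pred [312.3 277.5] tri [ 0.6201 -0.299   0.0175] 0.0008
[319. 220.] [ 0.528  -0.1888  0.024 ] side pred [274.6 248.8] tri [ 0.5284 -0.1887  0.0249] 0.0013
[355. 225.] [ 0.5196 -0.289   0.024 ] side pred [273.9 276.5] tri [ 0.5192 -0.2893  0.0227] 0.0012
dist [[0.0, 0.1009, 0.1014, 0.1426], [0.1009, 0.0, 0.142, 0.0996], [0.1014, 0.142, 0.0, 0.1005], [0.1426, 0.0996, 0.1005, 0.0]]
yaw -0.090355978650311 [[0.6281, -0.1981], [0.6191, -0.2977], [0.5285, -0.189], [0.5195, -0.2886]]
```

The cups form a clean 100 mm square with consistent heights. The red cap triangulates at z=0.098 and the bottle cap at 0.145, against expected 0.096 and 0.146. I'll pick the red jar and put it in the far small cup.

```bash
cat >> h.py <<'E'
CUP=dict(oblong=(.6281,-.1981),small_far=(.6191,-.2977),wide=(.5285,-.189),small_near=(.5195,-.2886));TYAW=-.09
def best(p,yaw):  # of the two equal half turns, the one with the wrist nearest its middle
    c=[(abs(q[5]),k) for k in(yaw,yaw+np.pi) if (q:=kinematics.ik(p,down(k))) is not None]
    return min(c)[1]
def st(m):
    s=monitor.sense();print(m,"t",round(s["clock"],1),"gap",round(s["finger_gap"],3),"gf",round(float(np.max(s["gripper_force"])),1),"F",np.round(s["contact_force"],1),"p",np.round(s["position"],4))
def pick(xy,z,yaw,effort,up=.33):
    yaw=best([*xy,z],yaw)
    env.reach([*xy,up],down(yaw));env.movel([*xy,z+.03],.25);hit=env.movel([*xy,z],.08,guard=12)
    st(f"down hit={hit}");env.close_gripper(effort);st("closed");env.movel([*xy,up],.2);st("up");return yaw
def place(xy,z,yaw,up=.33):
    env.reach([*xy,up],down(yaw));env.movel([*xy,z+.05],.25)
    hit=env.movel([*xy,z-.004],.05,guard=6);st(f"placed hit={hit}")
    env.release();env.hold(.3);env.movel([*xy,up],.2);st("away")
def snap(n):
    o=[]
    for v in("top","side"):
        f=eyes.grab_frame(v);o.append(f)
        cv2.imwrite(f"pics/{n}_{v}.png",cv2.cvtColor(f["frame"],cv2.COLOR_RGB2BGR))
    return o
E
python3 - <<'E'
from h import *
y=pick((.5562,-.4291),.062,np.pi/2,35)
xy=CUP["small_far"]; place(xy,.072,best([*xy,.072],TYAW+np.pi/4))
T,S=snap("a")
E
```

```text
down hit=False t 5.4 gap 0.997 gf 0.0 F [0.6 0.1 0.4] p [ 0.5562 -0.4291  0.0617]
closed t 5.8 gap 0.511 gf 35.6 F [-0.5 -0.   2.8] p [ 0.5564 -0.4294  0.0625]
up t 7.3 gap 0.511 gf 35.7 F [-0.1 -0.4 -1.8] p [ 0.5561 -0.429   0.3291]
placed hit=True t 11.0 gap 0.509 gf 35.9 F [1.5 0.6 4.1] p [ 0.6193 -0.2974  0.0723]
away t 13.2 gap 0.999 gf 0.0 F [-0.  -0.2 -0.2] p [ 0.619  -0.2976  0.3291]
```

```bash
python3 - <<'E'
from h import *
y=pick((.4284,.1058),.128,0,50,up=.33)
print("yaw",y)
im=[]
for o in(0,-.8,.8):
    env.reach([.43,.1,.33],down(y+o));f=eyes.grab_frame("side");print(o,monitor.sense()["joints"][5])
    c=f["view"]@[.43,.1,.26,1];u=(f["mtx"]@c[:3])[:2]/c[2];x,yy=int(u[0]),int(u[1])
    im.append(cv2.resize(f["frame"][max(0,yy-45):yy+45,x-30:x+30],(260,390),interpolation=cv2.INTER_CUBIC))
cv2.imwrite("pics/b.png",cv2.cvtColor(np.hstack(im),cv2.COLOR_RGB2BGR));snap("b");st("end")
E
```

```text
down hit=False t 16.4 gap 1.001 gf 0.0 F [-0.3  0.3  0.3] p [0.4288 0.1058 0.1286]
closed t 16.8 gap 0.552 gf 51.3 F [-0.4 -0.2  5.9] p [0.4287 0.1058 0.1287]
up t 17.9 gap 0.554 gf 51.7 F [-0.7  0.  -3.1] p [0.428  0.1058 0.3289]
yaw 0
0 -0.038103018118987135
-0.8 0.7602180712141972
0.8 -0.8375002288423063
end t 20.7 gap 0.552 gf 51.8 F [-0.2  0.1 -0.9] p [0.43 0.1  0.33]
```

View pics/b.png

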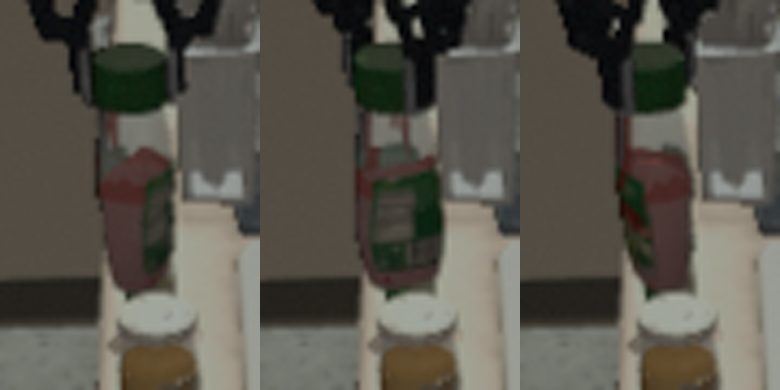

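View pics/b_side.png

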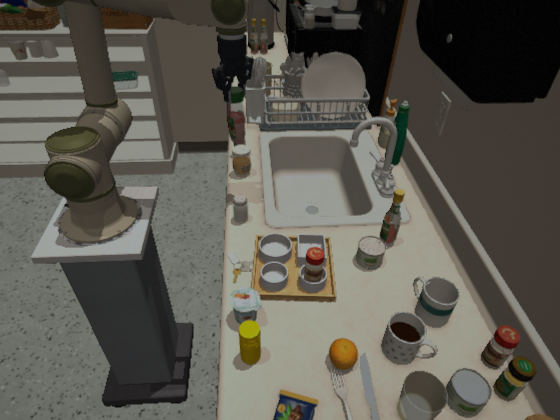

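The red jar stands in its cup at (313,268) and the bottle hangs upright. Silhouette widths are about 73, 87 and 72 px at yaw offsets 0, −0.8 and +0.8. The narrow side therefore faces the camera at about +0.4, which puts the long side along the cup's y. I'll place it at that yaw, then measure the honey jar and dark jar.

```bash
python3 - <<'E'
from h import *
place(CUP["oblong"],.138,.4,up=.34)
env.reach([.45,-.1,.36],down(.4))
T,S=snap("c")
def rep(n,a,b):
    (p,w),(q,v)=mid(a),mid(b);X,e=tri(T,p,S,q);print(n,p,w,q,v,X.round(4),"gap",round(e,4))
for f,b in((T,(140,225,185,262)),(S,(228,120,262,180)),(T,(100,225,135,262)),(S,(225,115,250,150))):
    x0,y0,x1,y1=b;h=cv2.cvtColor(f["frame"],cv2.COLOR_RGB2HSV)
im=[cv2.resize(f["frame"][y0:y1,x0:x1],(400,300),interpolation=cv2.INTER_NEAREST) for f,(x0,y0,x1,y1) in((T,(145,225,185,255)),(S,(222,143,262,173)),(T,(100,228,140,258)),(S,(222,120,262,150)))]
cv2.imwrite("pics/d.png",cv2.cvtColor(np.vstack([np.hstack(im[:2]),np.hstack(im[2:])]),cv2.COLOR_RGB2BGR))
E
```

```text
placed hit=True t 23.7 gap 0.554 gf 52.4 F [0.5 0.3 4.6] p [ 0.628  -0.198   0.1387]
away t 25.6 gap 1.0 gf 0.0 F [ 0.1  0.4 -0.3] p [ 0.6279 -0.198   0.3389]
```

View pics/d.png

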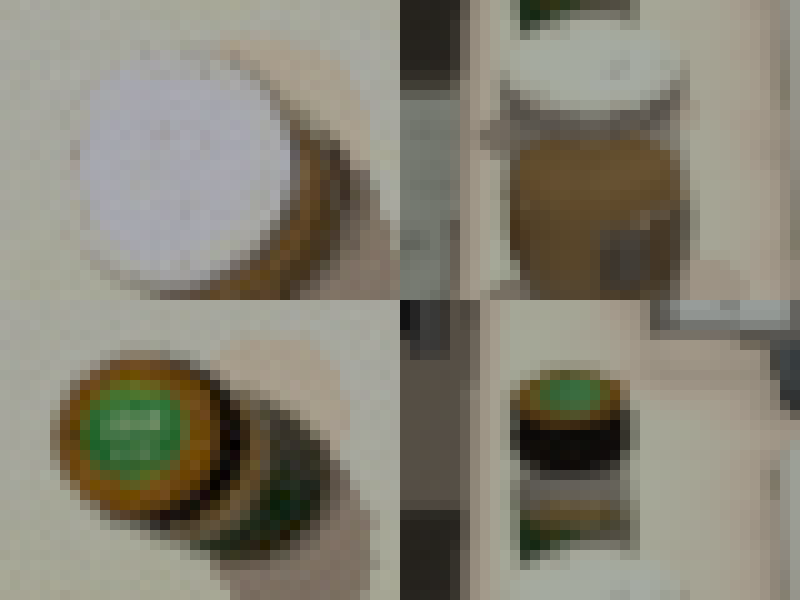

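View pics/c_side.png

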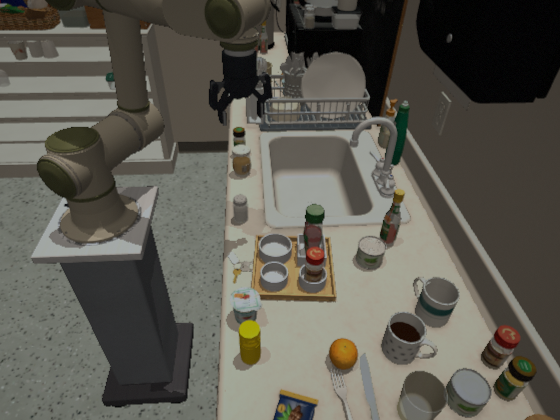

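The side view shows the bottle upright in the rectangular cup at (313,235) with the red jar beside it. Both remaining tops are now unobstructed. I'll use the honey lid's top face, and the green disc on the dark cap.

```bash
python3 - <<'E'
from h import *
T=dict(eyes.grab_frame("top"));S=dict(eyes.grab_frame("side"))
def rep(n,a,b):
    (p,w),(q,v)=mid(a),mid(b);X,e=tri(T,p,S,q);print(n,p,w,q,v,X.round(4),"gap",round(e,4))
g=(40,70,35),(75,255,255)
rep("jar1",blob(mask(T["frame"],*g,(105,234,120,248))),blob(mask(S["frame"],*g,(232,126,246,132))))
def br(f,box,th):
    i=cv2.GaussianBlur(f["frame"],(3,3),0).astype(int);d=i[...,2]-i[...,0];x0,y0,x1,y1=box
    print(d[(y0+y1)//2,x0:x1].tolist())
    m=np.zeros(d.shape,np.uint8);m[y0:y1,x0:x1]=((d>th)&(i[...,1]>115))[y0:y1,x0:x1]*255;return blob(m)
rep("honey",br(T,(148,228,178,254),-6),br(S,(230,144,256,153),-14))
E
```

```text
jar1 [112.5 241. ] (10, 9) [238.5 129. ] (6, 3) [0.4285 0.3465 0.1047] gap 0.0033
[-9, -9, -8, -10, -8, 1, 8, 8, 8, 8, 6, 5, 5, 7, 8, 8, 8, 8, 9, 9, 8, 7, 6, 3, 3, 2, -13, -38, -46, -39]
[-23, -18, -14, -10, -8, -7, -6, -6, -6, -6, -6, -4, -5, -4, -4, -4, -4, -6, -8, -11, -15, -17, -18, -18, -20, -22]
honey [163. 241.] (21, 23) [241. 148.] (17, 9) [0.4367 0.2174 0.103 ] gap 0.0045
```

```bash
python3 - <<'E'
from h import *
T=eyes.grab_frame("top");X=plane(T,(163.,241.),.097);print(X)
pick(X[:2],.050,0,50)
xy=CUP["wide"];place(xy,.060,best([*xy,.06],TYAW+np.pi/2),up=.34)
pick((.4285,.3465),.062,0,35)
xy=CUP["small_near"];place(xy,.072,best([*xy,.072],TYAW),up=.34)
env.reach([.3,.25,.36],down(0));snap("e");st("end")
i=[cv2.imread(f"pics/e_{v}.png") for v in("top","side")]
cv2.imwrite("pics/e.png",np.hstack([cv2.resize(i[0][150:270,280:440],(400,300)),cv2.resize(i[1][195:315,220:380],(400,300))]))
E
```

```text
[0.43525507 0.21856356 0.097     ]
down hit=False t 29.6 gap 1.001 gf 0.0 F [ 0.3 -0.4 -0.2] p [0.4355 0.2186 0.0503]
closed t 29.9 gap 0.724 gf 53.0 F [ 0.6 -0.8  5.1] p [0.4358 0.2187 0.0509]
up t 31.5 gap 0.725 gf 55.4 F [-0.6 -0.6 -3.7] p [0.4349 0.2185 0.329 ]
placed hit=True t 35.0 gap 0.728 gf 55.2 F [-0.6 -0.2  5.9] p [ 0.5284 -0.189   0.0609]
away t 37.2 gap 1.002 gf 0.0 F [ 0.4 -0.3 -0.8] p [ 0.5283 -0.1889  0.3391]
down hit=False t 40.8 gap 0.999 gf 0.0 F [-0.5 -0.4  0.3] p [0.4286 0.3466 0.0622]
closed t 41.3 gap 0.507 gf 35.4 F [ 0.2 -0.1  3.9] p [0.4288 0.3466 0.0624]
up t 42.8 gap 0.503 gf 35.7 F [ 0.2 -0.3 -1.2] p [0.4283 0.3464 0.329 ]
placed hit=True t 47.0 gap 0.509 gf 35.7 F [ 0.9 -0.3  3.3] p [ 0.5197 -0.2885  0.0723]
away t 49.3 gap 0.998 gf 0.0 F [-0.2 -0.3  0.1] p [ 0.5193 -0.2885  0.339 ]
end t 51.5 gap 1.001 gf 0.0 F [ 0.3  0.2 -0.3] p [0.3005 0.2497 0.3599]
```

View pics/e.png

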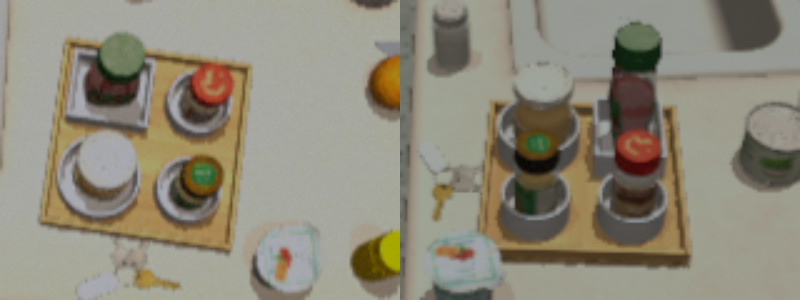

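Both views show all four items upright and centred in their cups, and the floor contacts came at the expected heights. The shaker and yoghurt pot stand where they were, so I'm handing in.

```bash
python3 -c "
from bench import job;print(job.hand_in())"
```

```text
the job is handed in; nothing more can be done
None
```

The tray is set and the job handed in at about 52 s of the 109 s: both spice jars, the honey jar and the squeeze bottle stand upright in their cups in the last images, the shaker and yoghurt pot were left alone, and the hand-in call returned no verdict.

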